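# Release the lid-feed slide and run it home

### The job

The lid-feed slide on the table carries a sleeve of can lids. With the fingertips, press its blue lock button all the way down and, keeping it down all the way, push the carriage along its rods until it is fully home against the yellow end stop; then let the button spring up so that the carriage is locked there. Nothing needs to be grasped: do not touch the sleeve of lids, and leave the other things on the table where they are.

Things in the scene. Friction and masses are not known exactly. Their poses are not given: they have to be found in the camera images.
- slide_base: Fixed steel base plate, 190 (x) x 270 (y) x 8 mm, on the table. Origin: centre of its underside. The carriage travels along its own +y on two guide rods; at the +y end stands the yellow end stop (100 mm wide, top 42 mm above the table) with two black rubber buffers. Its y axis is turned up to 0.3 rad either way from world y.
- carriage (a joint): Position of the carriage along the base's +y, m: 0 at the end away from the stop (it starts there), 0.130 fully home against the stop. While the button is up, a catch in a rack of 10 mm pitch blocks it (play about 1.5 mm each way); with the button down it slides against about 2 N of friction plus 8 N per m/s.
- lock_button (a joint): Travel of the blue lock button, m: 0 up (locked), 0.007 fully down. It moves straight down against a spring, about 2 N to start it and 5 N fully down; the catch is free from 0.0045 on. Let go, it springs up by itself where a rack gap lies under it; there is one at the end stop.
- button_top (a point): Centre of the pad's top face, moving with it (66 mm above the table when up); axes as the base's. Pad 44 (x) x 52 (y) mm. At its +y and -y sides two cheeks are fixed to the carriage, 61 mm apart inside, 56 mm long in x, tops 10 mm above the raised pad; the +x and -x sides are open. Shut fingertips fit between; pushing the +y cheek's inner face drives the carriage to the stop.
- nest (a point): Centre of the lid nest on the carriage deck (aluminium, 175 (x) x 90 (y) mm, top 36 mm above the table), 97 mm from the button towards the base's +x; axes as the base's. Six steel pins 18 mm tall stand round it.
- lid_stack: Loose cream-coloured sleeve of nested can lids, diameter 73 mm, 86 mm tall, 0.2 kg, standing upright in the nest. Origin: centre of its underside, 36 mm above the table; top at 122 mm. It rides along with the carriage.
- sealed_can_1: Bystander: sealed cream can, diameter 71 mm, 107 mm tall, upright at the left. Origin: centre of underside.
- sealed_can_2: Bystander: another such sealed can. Origin: centre of underside.
- can_open: Bystander: empty open cream can, diameter 70 mm, 106 mm tall. Origin: centre of underside.
- tape_roll: Bystander: white roll of label tape lying flat, diameter 68 mm, 24 mm tall. Origin: centre of underside.
- seam_gauge: Bystander: steel seam micrometer, 157 x 111 x 28 mm, lying on the table. Origin: centre of underside.
- marker_red: Bystander: red marker pen, 125 x 69 x 13 mm over all as it lies, at the right. Origin: centre of underside.
Mind the look-alikes: they are no part of the job. Leave any orange or turquoise look-alike of the lid_stack alone.

How it is judged:
By the outcome, as a careful person would: the job done as asked, in the order asked, and still so for the second after the job is handed in, with the robot touching nothing.
It also fails if it takes over 32 s, if anything falls off the work surface, if the arm or the gripper's body presses on something with over 40 N, if the wrist force passes 120 N, or if a joint passes its speed limit or range.

### The arm

A 6-joint arm with a two-finger parallel gripper is mounted at the origin on a cart in front of the work surface, level with it; the furniture and walls round the work are solid. World frame = base frame: x ahead of the robot, y to its left, z up, the work surface at z = 0. Lengths are in m, angles in rad, forces in N, time in s.
With the tool pointing down it reaches from about 0.325 to 0.9 m from the base axis. Payload 6.1 kg.
Tool frame: the origin (TCP) lies at the centre of the arm's flange, where the gripper is bolted on; the fingertips stand 173 mm ahead of it and the grasp point (between the pads) lies 155 mm ahead of it (r.tcp_to_tips is the distance from the TCP to the fingertips, in m); z points along the fingers, y is the line along which they close (so a half turn about z gives the same grasp; the last joint's range is limited). The gripper opens to 85 mm and grips with 20 to 120 N. Pads are 22 mm wide; open, the fingers measure 114 mm over their backs; the gripper's body (76 mm by 85 mm) begins 54 mm behind the grasp point. The pads swing forward as they close: fully open they stand 13 mm farther back than shut.
Start: joints at [1.083, 0.22, 1.526, -0, 1.395, -0.126], TCP at [0.221, 0.585, 0.405] pointing down, gripper open.
Joint ranges: [-2.98, 2.98], [-0.91, 2.08], [0.09, 2.57], [-1.24, 4.39], [0.2, 2.65], [-2.68, 2.68]. Speed limits (rad/s): [2.57, 2.57, 3.01, 3.14, 3.14, 3.14].

### API

Orientations are given as a unit quaternion [w, x, y, z].
In Python, from cell import status, vision, r gives the robot as it stands.
- The arm moves only by the shell command python3 -m pendant 'ROWS' [FORCE]. ROWS is JSON, a list of rows, each a list of 3 entries, a list of its own where there are three numbers: the closure, from -1 (fully open) to 1 (shut), then the shift along the tool's x, y, z in cm, then the turn, a rotation vector about the tool's x, y, z in units of 5 degrees (1.0 is 5 degrees). A call has 1 to 10 rows; each row is the pose to reach, as a shift and turn from the pose commanded when the call began, along the tool's axes at that moment; what a row does not reach only later rows make up. A row lasts 1/8 s, in which the tool goes at most 62.5 mm and 10.7 degrees, less where a joint would pass 70% of its speed; a pose out of reach is approached as far as the arm can. A call with a gripper value outside its range is refused whole. The fingers move at their own pace and stop on an object; FORCE is the grip in N (left out, the last holds). Time passes only in rows, so rows that repeat a pose let the fingers close. It gives the time, the measured TCP pose, the force, the opening and the grip force at its end, in the units of the state.
- status.state(): the state, without advancing time (a new reading comes with each control period).
- vision.capture(name): name is "side" or "top"; returns a dict with "pixels" (480x640x3 uint8, blue, green, red), "fx", "fy", "cx", "cy" (pixels), "xyz" and "rotation" of the camera in the world. Camera axes: x right, y down, z forward; pixel columns grow to the right and rows downward; lengths in m; the calibration is good to about 2 mm. A picture is of the moment at which its call begins. There is no depth.
- r.finish_job(): hands the job in; it is judged then, once.
The state is a dict: "t": time; "joints": joint angles; "qd": joint speeds; "tau": joint torques, N m; "eef_pos": TCP position; "tool_rot": TCP orientation; "contact_force": force on the tool from outside, world axes, zero at the start; "ft_torque": the same for the moment, N m; "gripper_width": finger opening in m; "grip_force": force on a finger pad.
Only numpy, scipy, OpenCV 4.12 (cv2) and the standard library are available. Lean on these libraries where they do the work, as an engineer would, in place of code of your own. Each camera call takes 0.05 s, during which the arm holds its last target. There are 200 camera calls.

## Working session

There is one attempt and no reset: what is moved stays moved. The work goes in short steps, Python scripts to look and compute and a shell command to move; the robot and the scene stay as the last step left them, time stands still between calls to the robot, and variables do not carry over. Pictures are saved under pics/ and viewed, at most 10 in all, crops included, and the job is handed in when it is done.

```bash
mkdir -p pics
python3 - <<'E'
from cell import status, vision, r
import cv2
s=status.state(); print({k:s[k] for k in('t','eef_pos','tool_rot','contact_force','gripper_width')}, r.tcp_to_tips)
for n in('top','side'):
    c=vision.capture(n); cv2.imwrite(f'pics/{n}0.png',c['pixels']); print(n,{k:c[k] for k in c if k!='pixels'})
E
```

```text
{'t': 0.0, 'eef_pos': array([0.22110154, 0.5842973 , 0.40358275]), 'tool_rot': array([-2.87146232e-04,  1.79913140e-01,  9.83682009e-01, -9.40916092e-04]), 'contact_force': array([ 0.41944112,  0.2510493 , -0.25249337]), 'gripper_width': 0.08567588794675948} 0.1734
top {'fx': 433.92986715340373, 'fy': 433.92986715340373, 'cx': 318.5064742749844, 'cy': 240.6172794116191, 'xyz': array([0.36790998, 0.09589567, 1.08225217]), 'rotation': array([ 0.05328147, -0.69843185,  0.71206708, -0.04810939])}
side {'fx': 433.34401969245755, 'fy': 433.34401969245755, 'cx': 315.14179183508026, 'cy': 236.4908661573187, 'xyz': array([ 0.08511674, -0.56403653,  0.74298533]), 'rotation': array([-0.39441395,  0.87303811, -0.26389329,  0.1122605 ])}
```

View pics/top0.png

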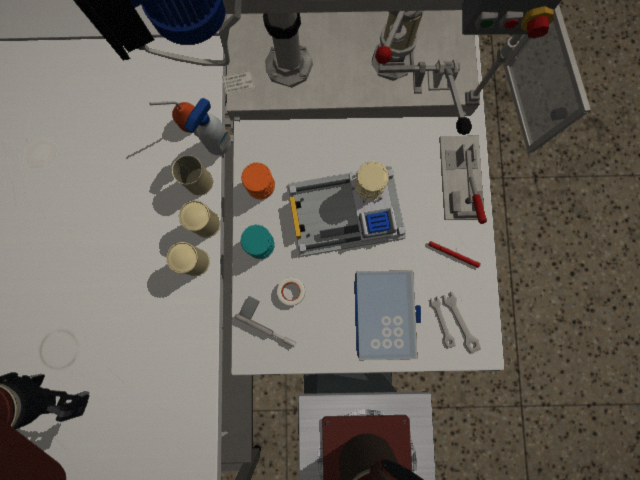

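View pics/side0.png

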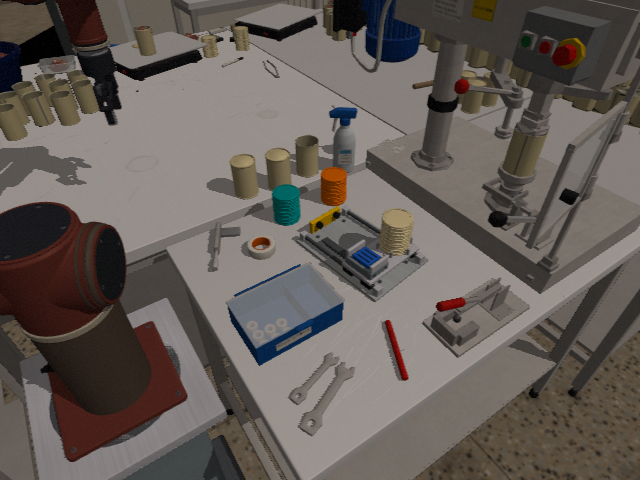

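The top view shows the blue button at about (378,222), the sleeve at (372,180) and the yellow stop at (295,212). In the side view the button is at about (369,258). I'll enlarge both.

Run:
```python
import cv2
a=cv2.imread('pics/top0.png')[155:260,280:415]; cv2.imwrite('pics/tc.png',cv2.resize(a,None,fx=5.5,fy=5.5,interpolation=cv2.INTER_CUBIC))
a=cv2.imread('pics/side0.png')[200:300,295:430]; cv2.imwrite('pics/sc.png',cv2.resize(a,None,fx=5.5,fy=5.5,interpolation=cv2.INTER_CUBIC))
```

```text
(no output)
```

View pics/tc.png

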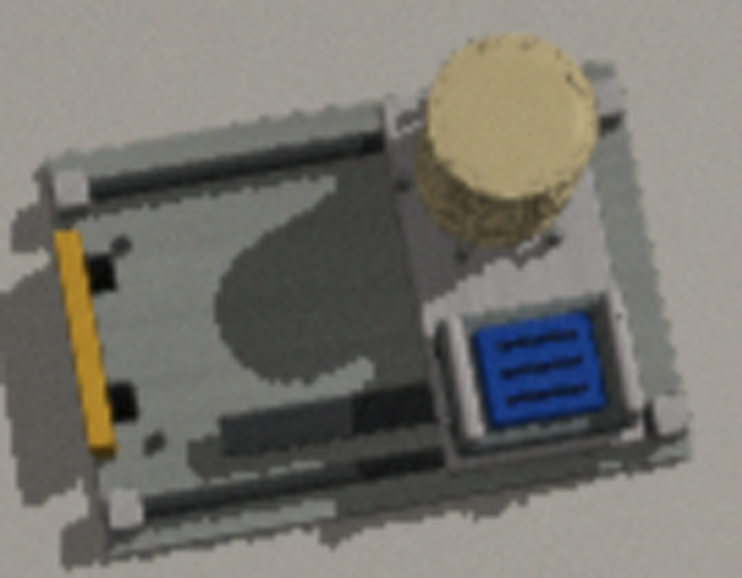

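View pics/sc.png

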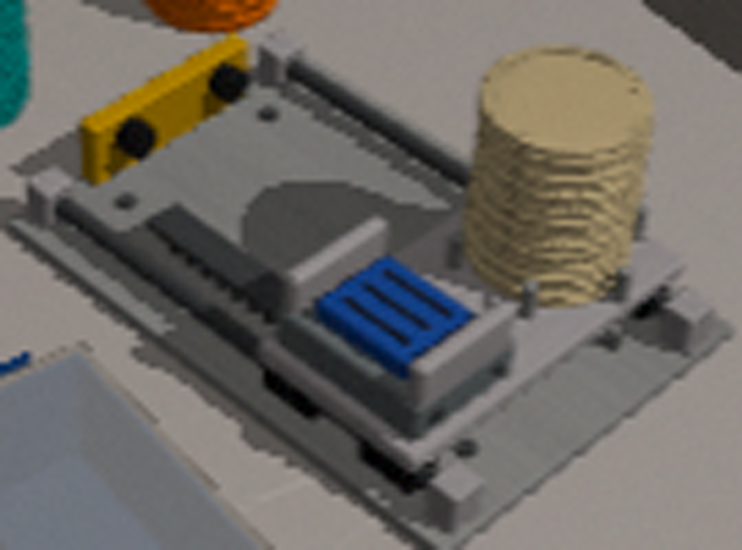

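Top crop: pad corners are at about (474,327), (588,311), (607,408), (493,427), and the stop's outer edge runs (55,232)–(90,455). Side crop: pad corners are at about (316,302), (392,257), (475,316), (402,375).

```bash
cat > h.py <<'E'
import numpy as np
from scipy.spatial.transform import Rotation as R
def rot(q): return R.from_quat(np.roll(np.asarray(q),-1))
def onplane(c,px,z):
    px=np.atleast_2d(px).astype(float)
    d=np.c_[(px[:,0]-c['cx'])/c['fx'],(px[:,1]-c['cy'])/c['fy'],np.ones(len(px))]
    d=rot(c['rotation']).apply(d); return c['xyz']+d*((z-c['xyz'][2])/d[:,2])[:,None]
def crop(p,off,k): return (np.array(p)+.5)/k-.5+np.array(off)
E
python3 - <<'E'
from h import *; from cell import vision,status
t=vision.capture('top'); s=vision.capture('side')
a=onplane(t,crop([(474,327),(588,311),(607,408),(493,427)],(280,155),5.5),.066)
b=onplane(s,crop([(316,302),(392,257),(475,316),(402,375)],(295,200),5.5),.066)
np.set_printoptions(precision=4,suppress=True)
for q in(a,b): print(q[:,:2],q.mean(0),np.linalg.norm(np.diff(q,axis=0,append=q[:1]),axis=1))
l=onplane(t,crop([(505,115)],(280,155),5.5),.122);print('lid',l)
p=onplane(t,crop([(70,188),(125,508),(668,414),(605,105)],(280,155),5.5),.03);print('posts',p[:,:2]); 
for i,j in((1,0),(2,3)): d=p[j]-p[i]; print('base x dir',np.arctan2(d[1],d[0]))
for i,j in((3,0),(2,1)): d=p[j]-p[i]; print('base y dir yaw',np.arctan2(-d[0],d[1]))
x=rot(status.state()['tool_rot']).as_matrix();print(x)
E
```

```text
[[ 0.5766 -0.012 ]
 [ 0.5827 -0.0616]
 [ 0.5398 -0.068 ]
 [ 0.5325 -0.0186]] [ 0.5579 -0.0401  0.066 ] [0.05   0.0433 0.0499 0.0446]
[[ 0.5326 -0.0194]
 [ 0.575  -0.0155]
 [ 0.581  -0.0619]
 [ 0.5357 -0.0715]] [ 0.556  -0.0421  0.066 ] [0.0426 0.0468 0.0463 0.0523]
lid [[ 0.6545 -0.0219  0.122 ]]
posts [[ 0.652   0.1651]
 [ 0.5052  0.1421]
 [ 0.5427 -0.1009]
 [ 0.6857 -0.0788]]
base x dir 0.15534178922633052
base x dir 0.15312735604025277
base y dir yaw 0.13731146927835255
base y dir yaw 0.1530947762391629
[[-0.9353  0.354  -0.0006]
 [ 0.354   0.9353 -0.0011]
 [ 0.0002 -0.0012 -1.    ]]
```

```bash
python3 -m pendant '[[1,[-2,-1.7,0],[0,0,-0.3]],[1,[-6,-5.2,0],[0,0,-0.9]],[1,[-10.5,-9.2,0],[0,0,-1.5]],[1,[-15,-13.1,0],[0,0,-2.2]],[1,[-19.5,-17,0],[0,0,-2.9]],[1,[-24,-21,0],[0,0,-3.6]],[1,[-28.5,-25,0],[0,0,-4.3]],[1,[-33,-28.8,0],[0,0,-5]],[1,[-37,-32.3,0],[0,0,-5.6]],[1,[-40,-35,0],[0,0,-5.9]]]' 40
cat > rel.py <<'E'
import sys
from h import *; from cell import status
s=status.state(); tgt=np.array([float(v) for v in sys.argv[1:4]]); yaw=float(sys.argv[4])
M=rot(s['tool_rot']).as_matrix(); T=np.c_[[-np.cos(yaw),-np.sin(yaw),0],[-np.sin(yaw),np.cos(yaw),0],[0,0,-1]]
np.set_printoptions(precision=3,suppress=True)
print('t',s['t'],'shift cm',M.T@(tgt-s['eef_pos'])*100,'turn',np.degrees(R.from_matrix(M.T@T).as_rotvec())/5,s['contact_force'],s['gripper_width'],s['joints'])
E
python3 rel.py .557 -.041 .2734 .152
```

```text
t: 1.45
eef_pos: [0.4721, 0.1135, 0.4047]
tool_rot: [0.0, -0.076, 0.997, -0.0]
contact_force: [0.4, 1.3, -0.1]
gripper_width: -0.0002
grip_force: 0.0
t 1.45 shift cm [ -6.037 -16.561  13.137] turn [-0.002  0.003  0.009] [ 0.429  1.322 -0.122] -0.00016633910868165148 [ 0.073 -0.119  1.879 -0.     1.381 -1.65 ]
```

```bash
python3 -m pendant '[[1,[-1,-3,1],[0,0,0]],[1,[-2.5,-7,4],[0,0,0]],[1,[-4,-11,7],[0,0,0]],[1,[-5.2,-14.5,10.5],[0,0,0]],[1,[-5.8,-16,12.5],[0,0,0]],[1,[-6,-16.6,13.1],[0,0,0]],[1,[-6,-16.6,13.1],[0,0,0]]]'
python3 - <<'E'
from cell import vision; import cv2,numpy as np
a=vision.capture('top')['pixels'][155:260,290:420]; b=vision.capture('side')['pixels'][180:290,305:435]
f=lambda i:cv2.resize(i,(400,338),interpolation=cv2.INTER_CUBIC)
cv2.imwrite('pics/hov.png',np.hstack([f(a),f(b)]))
E
python3 rel.py .557 -.041 .2734 .152
```

```text
t: 2.33
eef_pos: [0.556, -0.0392, 0.2737]
tool_rot: [-0.0, -0.076, 0.997, 0.0]
contact_force: [0.9, 0.8, 0.2]
gripper_width: 0.0001
grip_force: 0.0
t 2.425 shift cm [-0.039 -0.235  0.139] turn [-0.004  0.016  0.019] [-0.41  -0.146  0.341] 9.9819171069876e-05 [-0.211  0.191  1.818  0.     1.131 -1.936]
```

View pics/hov.png

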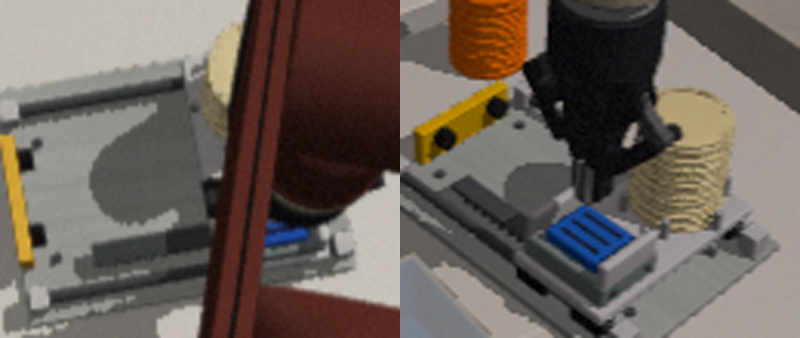

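```bash
python3 -m pendant '[[1,[0,-0.1,0.8],[0,0,0]],[1,[0,-0.1,1.8],[0,0,0]],[1,[0,-0.1,2.6],[0,0,0]],[1,[0,-0.1,2.9],[0,0,0]],[1,[0,-0.1,2.9],[0,0,0]]]'
python3 -m pendant '[[1,[0,0,0.3],[0,0,0]],[1,[0,0,0.6],[0,0,0]],[1,[0,0,0.6],[0,0,0]]]'
python3 -m pendant '[[1,[0,0,0.3],[0,0,0]],[1,[0,0,0.5],[0,0,0]],[1,[0,0,0.5],[0,0,0]]]'
python3 - <<'E'
from cell import vision; import cv2
b=vision.capture('side')['pixels'][200:290,325:435]
cv2.imwrite('pics/press.png',cv2.resize(b,None,fx=6,fy=6,interpolation=cv2.INTER_CUBIC))
E
python3 rel.py .557 -.041 .2324 .152
```

```text
t: 3.05
eef_pos: [0.5561, -0.0403, 0.2442]
tool_rot: [-0.0, -0.076, 0.997, 0.0]
contact_force: [-0.5, -0.4, 0.7]
gripper_width: -0.0002
grip_force: 0.0
t: 3.42
eef_pos: [0.5563, -0.0403, 0.2389]
tool_rot: [0.0, -0.076, 0.997, -0.0]
contact_force: [0.5, -0.3, 2.4]
gripper_width: 0.0004
grip_force: 0.9
t: 3.8
eef_pos: [0.5564, -0.0404, 0.2339]
tool_rot: [0.0, -0.076, 0.997, -0.0]
contact_force: [0.2, -0.6, 3.7]
gripper_width: 0.0001
grip_force: 2.0
t 3.85 shift cm [-0.047 -0.073  0.159] turn [-0.003  0.007  0.012] [-0.135 -0.844  3.754] 0.0001919309130674369 [-0.214  0.249  1.837 -0.     1.055 -1.938]
```

View pics/press.png

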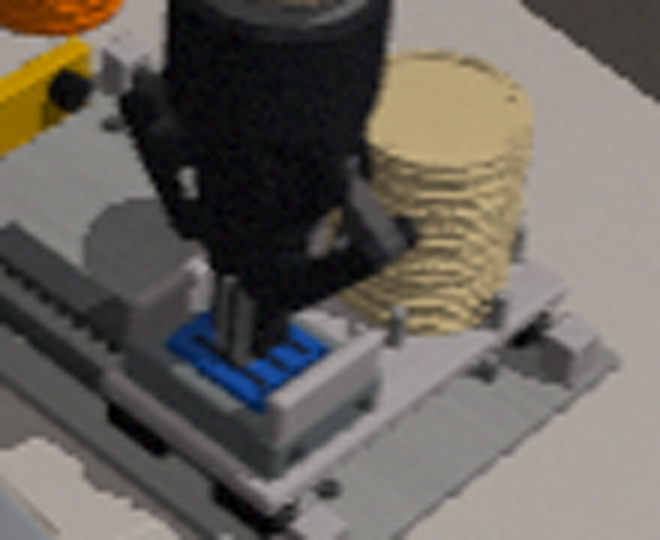

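The tips stand in the middle of the pad between the cheeks, at crop (235,355), and the pad is partly down. The sleeve is clear. I'll press on to the bottom.

```bash
python3 -m pendant '[[1,[0,0,0.1],[0,0,0]],[1,[0,0,0.2],[0,0,0]],[1,[0,0,0.2],[0,0,0]]]'
python3 -m pendant '[[1,[0,0,0.1],[0,0,0]],[1,[0,0,0.15],[0,0,0]],[1,[0,0,0.15],[0,0,0]]]'
```

```text
t: 4.22
eef_pos: [0.5564, -0.0404, 0.2324]
tool_rot: [0.0, -0.076, 0.997, -0.0]
contact_force: [-1.5, 0.1, 8.0]
gripper_width: -0.0
grip_force: 4.1
t: 4.6
eef_pos: [0.5566, -0.0404, 0.2323]
tool_rot: [0.0, -0.077, 0.997, -0.0]
contact_force: [-6.5, 0.8, 18.0]
gripper_width: 0.0001
grip_force: 9.2
```

Bottomed out: the force rises steeply at 18 N with the tips at z = 0.059. Next I push along tool +y, gently.

```bash
python3 -m pendant '[[1,[0,0.2,0],[0,0,0]],[1,[0,0.6,0],[0,0,0]],[1,[0,1.2,0],[0,0,0]],[1,[0,1.8,0],[0,0,0]],[1,[0,2.4,0],[0,0,0]],[1,[0,3,0],[0,0,0]],[1,[0,3.6,0],[0,0,0]],[1,[0,4,0],[0,0,0]],[1,[0,4,0],[0,0,0]]]'
python3 - <<'E'
from cell import vision; import cv2
b=vision.capture('side')['pixels'][190:290,295:435]
cv2.imwrite('pics/push.png',cv2.resize(b,None,fx=5,fy=5,interpolation=cv2.INTER_CUBIC))
E
```

```text
t: 5.72
eef_pos: [0.5505, -0.0008, 0.2322]
tool_rot: [0.0, -0.077, 0.997, -0.0]
contact_force: [-6.6, -0.9, 18.1]
gripper_width: 0.0001
grip_force: 9.1
```

View pics/push.png

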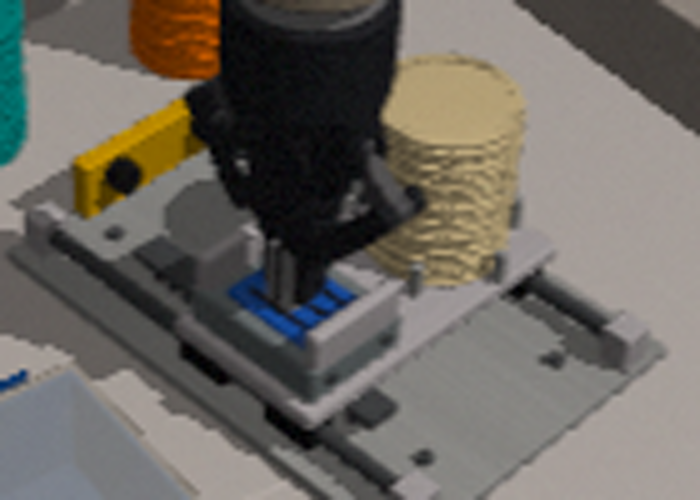

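The carriage rides along, with the tips centred on the pressed pad and the force unchanged. I continue.

```bash
python3 -m pendant '[[1,[0,0.3,0],[0,0,0]],[1,[0,1.1,0],[0,0,0]],[1,[0,2,0],[0,0,0]],[1,[0,3,0],[0,0,0]],[1,[0,4,0],[0,0,0]],[1,[0,5,0],[0,0,0]],[1,[0,6,0],[0,0,0]],[1,[0,7,0],[0,0,0]],[1,[0,7.7,0],[0,0,0]],[1,[0,8,0],[0,0,0]]]'
python3 -m pendant '[[1,[0,0.2,0],[0,0,0]],[1,[0,0.5,0],[0,0,0]],[1,[0,0.8,0],[0,0,0]],[1,[0,1,0],[0,0,0]],[1,[0,1,0],[0,0,0]]]'
python3 -m pendant '[[1,[0,0.2,0],[0,0,0]],[1,[0,0.4,0],[0,0,0]],[1,[0,0.5,0],[0,0,0]],[1,[0,0.5,0],[0,0,0]]]'
```

```text
t: 7.02
eef_pos: [0.5383, 0.0784, 0.2323]
tool_rot: [0.0, -0.077, 0.997, -0.0]
contact_force: [-5.8, -3.0, 18.7]
gripper_width: 0.0
grip_force: 9.0
t: 7.65
eef_pos: [0.5368, 0.0882, 0.2322]
tool_rot: [0.0, -0.077, 0.997, -0.0]
contact_force: [-5.9, -1.2, 17.6]
gripper_width: -0.0001
grip_force: 9.1
t: 8.15
eef_pos: [0.5369, 0.0916, 0.2323]
tool_rot: [0.002, -0.077, 0.997, -0.002]
contact_force: [-2.1, -9.1, 14.6]
gripper_width: -0.0001
grip_force: 7.0
```

```bash
python3 -m pendant '[[1,[0,0.1,0.05],[0,0,0]],[1,[0,0.1,0.05],[0,0,0]],[1,[0,0.1,0.05],[0,0,0]]]'
python3 - <<'E'
from cell import vision; import cv2
c=vision.capture('side')['pixels'];cv2.imwrite('pics/home_full.png',c)
cv2.imwrite('pics/home.png',cv2.resize(c[180:280,285:425],None,fx=5.5,fy=5.5,interpolation=cv2.INTER_CUBIC))
E
```

```text
t: 8.52
eef_pos: [0.5369, 0.0919, 0.2323]
tool_rot: [0.002, -0.077, 0.997, -0.003]
contact_force: [-1.6, -12.1, 17.0]
gripper_width: -0.0003
grip_force: 8.6
```

View pics/home.png

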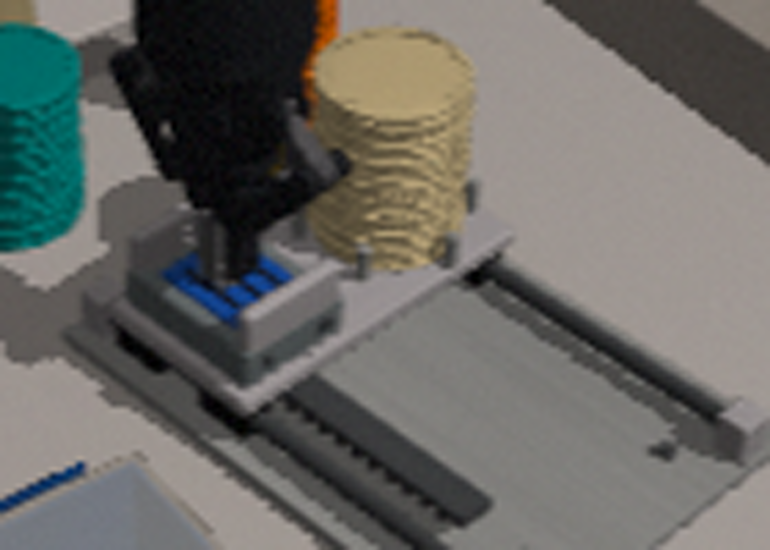

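The carriage stands against the stop and the y force has built up to 12 N. I lift straight up so the button springs up.

```bash
python3 -m pendant '[[1,[0,0,-0.3],[0,0,0]],[1,[0,0,-0.7],[0,0,0]],[1,[0,0,-1.2],[0,0,0]],[1,[0,0,-2],[0,0,0]],[1,[0,0,-4],[0,0,0]],[1,[0,0,-8],[0,0,0]],[1,[0,0,-13],[0,0,0]],[1,[0,0,-16],[0,0,0]],[1,[0,0,-17],[0,0,0]],[1,[0,0,-17],[0,0,0]]]'
python3 - <<'E'
from cell import vision; import cv2
c=vision.capture('side')['pixels']
cv2.imwrite('pics/end.png',cv2.resize(c[180:280,285:425],None,fx=5.5,fy=5.5,interpolation=cv2.INTER_CUBIC))
E
```

```text
t: 9.82
eef_pos: [0.5352, 0.0943, 0.3993]
tool_rot: [-0.0, -0.077, 0.997, 0.0]
contact_force: [0.2, 0.1, 0.3]
gripper_width: -0.0002
grip_force: 0.0
```

View pics/end.png

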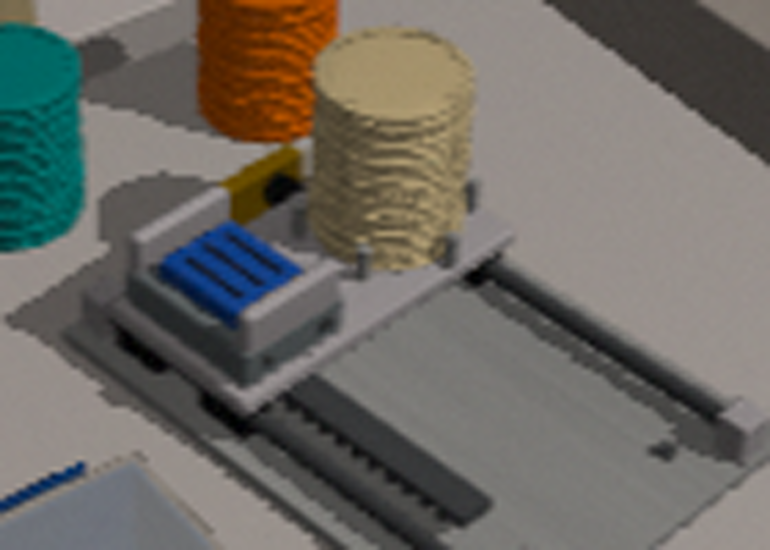

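The button is up, and the carriage and sleeve are in place by the stop. I check the travel numerically from the pad corners, (160,265), (230,222), (303,272), (240,323), before handing in.

Run:
```python
from h import *; from cell import vision,r
s=vision.capture('side')
b=onplane(s,crop([(160,265),(230,222),(303,272),(240,323)],(285,180),5.5),.066).mean(0)
d=b[:2]-[.556,-.0421]; tr=d@[-.1514,.9885]; print(b,tr)
if abs(tr-.13)<.004: print(r.finish_job())
```

```text
[0.53650684 0.08575759 0.066     ] 0.12933849602251316
the job is handed in; nothing more can be done
None
```

The carriage is fully home against the yellow end stop (about 0.129 m of travel measured from the images, nominal 0.130 m), the button has sprung up to lock it, the sleeve was not touched, and the job was handed in at about 10 s.

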